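# Drift the dish carriage into line and clamp it

### The arm

A 7-joint arm with a two-finger parallel gripper is mounted at the origin on a cart in front of the work surface, level with it; the furniture and walls round the work are solid. World frame = base frame: x ahead of the robot, y to its left, z up, the work surface at z = 0. Lengths are in m, angles in rad, forces in N, time in s.
With the tool pointing down it reaches from about 0.4 to 0.85 m from the base axis. Payload 4.4 kg.
Tool frame: the origin (TCP) lies on the centre line of the jaws, within the pads' length; the fingertips stand 22 mm ahead of it and the grasp point (between the pads) lies 3 mm ahead of it (r.tcp_to_tips is the distance from the TCP to the fingertips, in m); z points along the fingers, y is the line along which they close (so a half turn about z gives the same grasp; the last joint's range is limited). The gripper opens to 94 mm and grips with 3 to 60 N. Pads are 16 mm wide; open, the fingers measure 119 mm over their backs; the gripper's body (75 mm by 177 mm) begins 78 mm behind the grasp point.
Start: joints at [-1.227, 0.628, 0.038, 1.517, -0.027, 0.996, -0.02], TCP at [0.259, 0.596, 0.227] pointing down, gripper open.
Joint ranges: [-3.06, 3.06], [-0.37, 2.12], [-1.25, 1.32], [0.18, 2.47], [-1.1, 4.24], [0.23, 1.98], [-2.94, 2.94]. Speed limits (rad/s): [2.57, 2.57, 3.14, 3.14, 3.14, 3.14, 3.14].

### API

Orientations are given as a unit quaternion [x, y, z, w].
In Python, from station import get_state, viewer, r gives the robot as it stands.
- The arm moves only by the tool apply_moves, never from a script. Its argument "commands" is a list of rows, each an object with "rotation": the turn, a rotation vector about the tool's x, y, z in units of 5 degrees (1.0 is 5 degrees), a list of three; "travel": the shift along the tool's x, y, z in cm, a list of three; "gripper": the opening, from 0 (shut) to 1 (fully open). A call has exactly 8 rows; each row shifts and turns the commanded pose from where the row before left it, along the tool's axes as they then stand; what a row does not reach is not made up. A row lasts 1/12 s, in which the tool goes at most 41.7 mm and 7.16 degrees, less where a joint would pass 70% of its speed; a pose out of reach is approached as far as the arm can. A call is refused whole if a number of a shift passes 4.17 or a number of a turn 1, either way. A call with a gripper value outside its range is refused whole. The fingers move at their own pace and stop on an object; the grip force is fixed at half the most. Time passes only in rows, so rows that do not move let the fingers close, or fill a call up. It gives the time, the measured TCP pose, the force, the opening and the grip force at its end, in the units of the state.
- get_state(): the state, without advancing time (a new reading comes with each control period).
- viewer.snapshot(name): name is "scene" or "top" or "wrist"; returns the picture (480x640x3 uint8, red, green, blue); there is no depth.
- viewer.calibration(name): a dict with "fov_y" (degrees; the focal length in pixels is half the picture's height over the tangent of half this angle, whatever the lens; pixels are square), "cx", "cy" (the principal point, pixels), "R" (3x3) and "t" (3): a world point X has camera coordinates R X + t; the wrist camera has in their place "hand_eye" (4x4, takes a point from camera to tool coordinates, whose origin is the TCP and whose axes are the flange's). Camera axes: x right, y down, z forward; pixel columns grow to the right and rows downward; lengths in m; the calibration is good to about 2 mm. The wrist camera is an equidistant fisheye: a pixel r from the principal point sees the ray r / f radians off the axis. A picture is of the moment at which its call begins: read the wrist's pose just before it. calibration takes no time and is no camera call.
- r.sign_off(): hands the job in; it is judged then, once.
The state is a dict: "time": time; "q": joint angles; "joint_vel": joint speeds; "joint_efforts": joint torques, N m; "tcp_pos": TCP position; "eef_rot": TCP orientation; "ft_force": force on the tool from outside, world axes, zero at the start; "torque": the same for the moment, N m; "width": finger opening in m; "grasp_force": force on a finger pad.
Only numpy, scipy, OpenCV 4.12 (cv2) and the standard library are available. Lean on these libraries where they do the work, as an engineer would, in place of code of your own. Each camera call takes 0.05 s, during which the arm holds its last target. There are 200 camera calls.

### The job

The carriage that holds the culture dish has crept along its slide, so the hole in its bar no longer lines up with the hole in the bridge plate above it. Take the tapered drift from its tube, start its point down through both holes and press it fully home so that it pulls the bar into line; with the drift still home, swing the clamp lever round to its closed stop, and then draw the drift out and stand it back in its tube. Only the drift may move the carriage (do not push the carriage, bar or dish with the robot), do not close the lever while the holes are out of line, and leave the loose jar, glass dish, timer and flask where they are.

Things in the scene. Friction and masses are not known exactly. Their poses are not given: they have to be found in the camera images.
- bench: Fixed aluminium slide bench, base 130 (x) by 430 (y) by 10 mm, yaw within 0.3 rad. Origin at table height below the bridge hole; its y runs along the slide to the dish carriage, z up. Bridge plate over the origin: 110 (x) by 74 (y), 20 mm thick, top 105 mm above the table, vertical 32 mm through hole. The carriage's bar slides 2 mm below it, with 61 mm of free space under the bar.
- bridge_hole (a point): Centre of the mouth of the bridge hole, on the top face of the bridge plate (105 mm above the table). Axes as the bench.
- carriage: Steel bar (60 mm wide, 12 thick, underside 71 mm above the table) with a square 112 mm plate and petri dish at its +y end. Origin: centre of the bar's 32 mm through hole, at the underside. Slides only along the bench's y with about 4 N friction and stays put; its hole starts 6.5 to 10 mm towards +y of the bridge hole. In line: straight below the bridge hole.
- lever (a joint): Clamp lever about a vertical axis, rad: 0 open (arm along the bench's -x, towards the robot), anticlockwise from above to 1.57 at its closed stop (arm along the bench's -y, away from the bridge). Starts at 0 to 0.25. Moves with some 2 N at the knob, stays where it is left.
- lever_pivot (a point): Point on the lever's axis, at the lever's underside 101 mm above the table, on a dark saddle over the bar; lies 125 mm along the bench's -y from the bridge hole. The arm's top is at 113 mm.
- lever_knob (a point): Top centre of the round upright knob at the lever's end, 70 mm from the pivot axis; knob about 18 mm in diameter, its free part reaching from 113 to 153 mm above the table.
- drift: Loose steel drift, 132 mm, 0.16 kg, upright. Origin at its point, z up to the head: 0-56 mm taper from 6 to 30.5 mm diameter; to 90 straight 30.5 mm; flange 44 mm across, 6 thick (underside = shoulder, z 90); grip 26 mm across, 36 high, slightly domed top. Let go in the offset holes it sticks 15-35 mm short; 10-25 N on top sends it home, in two pushes if it binds. Home: its top at 147 mm.
- holder: Upright fixed tube with a foot disc: origin at the centre of its underside, outside diameter 52 mm, inside diameter 36 mm, rim 100 mm above the table, inner floor 9 mm. The drift stands in it upright with its shoulder on the rim (drift origin 10 mm above the table).
- jar: Loose round cotton jar, 94 mm diameter, 69 mm high, a bystander; origin under its centre.
- glass_dish: Loose empty glass petri dish, 89 mm diameter, 14 mm high, a bystander; origin under its centre.
- kitchen_timer: Loose round timer, 62 mm diameter, 35 mm high, a bystander; origin under its centre.
- flask: Loose blue round flask, 62 mm diameter, 90 mm high, a bystander; origin under its centre.
There are look-alikes about, which are no part of the job. Leave any turquoise or yellow look-alike of the holder alone. Of the things that look like the drift, the larger one is meant.

How it is judged:
By the outcome, as a careful person would: the job done as asked, in the order asked, and still so for the second after the job is handed in, with the robot touching nothing.
It also fails if it takes over 72 s, if anything falls off the work surface, if the arm or the gripper's body presses on something with over 40 N, if the wrist force passes 120 N, or if a joint passes its speed limit or range.

## Working session

There is one attempt and no reset: what is moved stays moved. The work goes in short steps, Python scripts to look and compute and a tool call to move; the robot and the scene stay as the last step left them, time stands still between calls to the robot, and variables do not carry over. Pictures are saved under pics/ and viewed, at most 10 in all, crops included, and the job is handed in when it is done.

Besides the shell and the picture viewer there is one more tool, called after "Request:" by a JSON object that holds its "method" and its "body". apply_moves: Moves the arm, as the interface text tells. Its arguments: {"type":"object","properties":{"commands":{"type":"array","items":{"type":"object","properties":{"rotation":{"type":"array","items":{"type":"number"}},"travel":{"type":"array","items":{"type":"number"}},"gripper":{"type":"number"}}}}},"required":["commands"]}

```bash
mkdir -p pics; ls
cat > h.py <<'E'
import numpy as np, cv2
from station import get_state, viewer, r
from scipy.spatial.transform import Rotation as Ro
def snap(n,f=None):
    im=viewer.snapshot(n)
    if f: cv2.imwrite('pics/'+f,im[:,:,::-1])
    return im
def ray(n,uv,st=None):
    c=viewer.calibration(n); f=240/np.tan(np.radians(c['fov_y'])/2)
    d=np.array([uv[0]-c['cx'],uv[1]-c['cy']])
    if n=='wrist':
        rr=np.hypot(*d); th=rr/f; v=np.r_[d/max(rr,1e-9)*np.sin(th),np.cos(th)]
        H=np.array(c['hand_eye']); R=Ro.from_quat(st['eef_rot']).as_matrix()
        return R@H[:3,3]+np.array(st['tcp_pos']), R@H[:3,:3]@v
    R=np.array(c['R']); return -R.T@np.array(c['t']), R.T@np.r_[d/f,1]
def onz(n,uv,z,st=None):
    o,d=ray(n,uv,st); return o+d*(z-o[2])/d[2]
E
python3 - <<'E'
from h import *
s=get_state();print(s)
a=snap('scene','scene0.png');b=snap('top','top0.png')
for n in ('scene','top'):
    c=viewer.calibration(n);print(n,c)
    print(viewer.calibration('wrist')) if n=='top' else 0
E
```

```text
pics
{'time': 0.0, 'q': array([-1.22676145,  0.62933854,  0.03841934,  1.51833292, -0.02699549,
        0.99628795, -0.0200241 ]), 'joint_vel': array([-0.0002941 , -0.00082897, -0.00135077, -0.00024918, -0.00042136,
        0.00083016,  0.00091995]), 'joint_efforts': array([-4.74071658e-04, -5.49737370e+01,  1.14337184e+00, -1.86633879e+01,
       -5.22606808e-02,  2.37448874e-02,  1.67685280e-04]), 'tcp_pos': array([0.25871667, 0.59562965, 0.22656981]), 'eef_rot': array([ 2.03487496e-01,  9.79077108e-01, -9.06769374e-04, -1.81427851e-04]), 'ft_force': array([0.21042928, 0.48135851, 0.12524956]), 'torque': array([-0.01753476, -0.00359061, -0.01894109]), 'grasp_force': 0.0, 'width': 0.09376501313170577}
scene {'fov_y': 57.571311820904434, 'cx': 310.6247221287717, 'cy': 237.25041567318644, 'R': array([[ 0.79408734, -0.60741932,  0.0216118 ],
       [-0.37734238, -0.52055592, -0.76592053],
       [ 0.47648508,  0.60005275, -0.64257192]]), 't': array([-0.58611223,  0.20400358,  0.92947958])}
top {'fov_y': 44.12637010200601, 'cx': 318.27081238686117, 'cy': 238.50949636978322, 'R': array([[ 0.01172307, -0.99990103, -0.00777821],
       [-0.99677702, -0.01106836, -0.07945475],
       [ 0.0793608 ,  0.0086846 , -0.99680813]]), 't': array([-0.18097899,  0.56885955,  1.13319266])}
{'fov_y': 65.70646984690485, 'cx': 316.5487385764335, 'cy': 242.2502836497837, 'hand_eye': array([[-5.08086504e-04, -9.67957461e-01, -2.51113708e-01,
         7.36014009e-02],
       [ 9.99999729e-01, -6.25706066e-04,  3.88551028e-04,
        -4.05691946e-04],
       [-5.33224237e-04, -2.51113443e-01,  9.67957517e-01,
        -1.57956371e-01],
       [ 0.00000000e+00,  0.00000000e+00,  0.00000000e+00,
         1.00000000e+00]])}
```

View pics/top0.png

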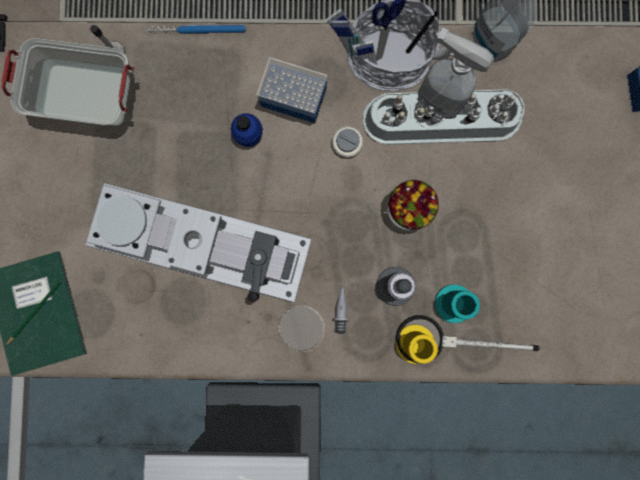

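View pics/scene0.png

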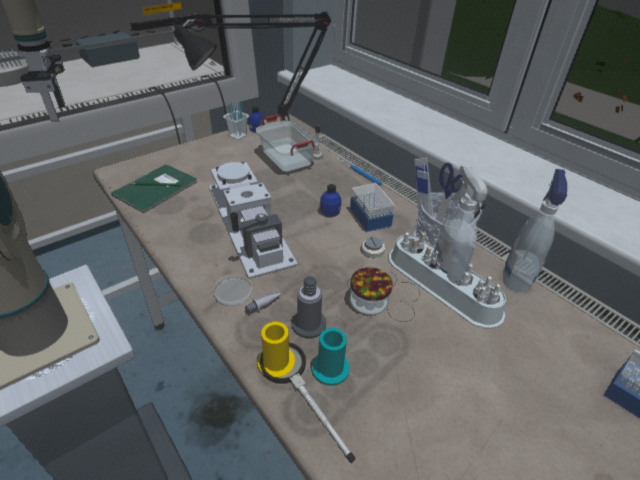

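The top view shows the bench with its hole at (193,239), the lever pivot at about (259,257) and the knob at (253,297). The drift stands in the grey holder at (398,287). The small look-alike lies at (341,310).

```bash
cat > m.py <<'E'
from h import *
p=lambda *a:np.round(onz(*a),4)
for n,uv,z in [('hole',(193,239),.105),('c1',(104,184),.01),('c2',(311,237),.01),('c3',(295,301),.01),('c4',(87,244),.01),('pivot',(259,257),.115),('knob',(252,297),.153),('drifttop',(402,286),.142),('jar',(414,203),.069),('dish',(301,328),.014),('timer',(347,142),.035),('flask',(246,128),.08),('small',(341,310),.01),('yellow',(421,346),.1),('turq',(462,302),.1)]:
    print(n,p('top',uv,z))
print('sc drifttop',p('scene',(310,279),.142),'tubes',p('scene',(275,327),.1),p('scene',(331,335),.1),'hole',p('scene',(247,194),.105))
E
python3 m.py
python3 -c "
import cv2
a=cv2.imread('pics/top0.png')[170:350,80:480]
b=cv2.imread('pics/scene0.png')[150:400,190:420]
a=cv2.resize(a,None,fx=2,fy=2,interpolation=2);cv2.imwrite('pics/topc.png',a)"
```

```text
hole [0.5609 0.0519 0.105 ]
c1 [0.676  0.2536 0.01  ]
c2 [ 0.5747 -0.16    0.01  ]
c3 [ 0.4488 -0.1303  0.01  ]
c4 [0.5559 0.2824 0.01  ]
pivot [ 0.5291 -0.0696  0.115 ]
knob [ 0.4585 -0.063   0.153 ]
drifttop [ 0.4803 -0.3217  0.142 ]
jar [ 0.636  -0.3538  0.069 ]
dish [ 0.3969 -0.1429  0.014 ]
timer [ 0.7596 -0.2285  0.035 ]
flask [ 0.7734 -0.0365  0.08  ]
small [ 0.4324 -0.2204  0.01  ]
yellow [ 0.3737 -0.3613  0.1   ]
turq [ 0.4529 -0.4352  0.1   ]
sc drifttop [ 0.4826 -0.3269  0.142 ] tubes [ 0.3772 -0.3567  0.1   ] [ 0.4511 -0.4345  0.1   ] hole [0.5615 0.0511 0.105 ]
```

View pics/topc.png

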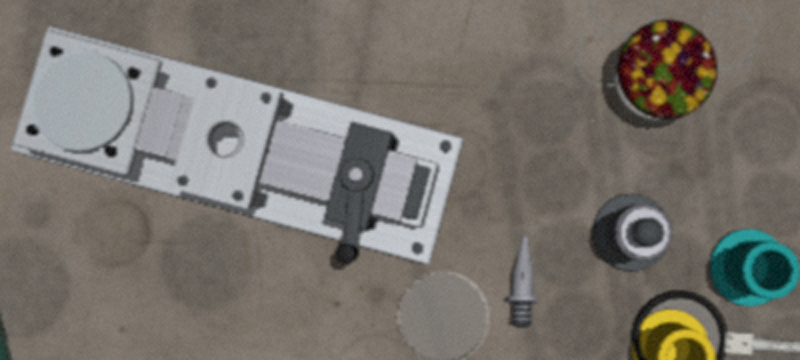

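Request:
{"method": "apply_moves", "body": {"commands": [{"rotation": [0,0,1],"travel": [0,0,-1],"gripper": 1},{"rotation": [0,0,1],"travel": [0,0,-1],"gripper": 1},{"rotation": [0,0,1],"travel": [0,0,-1],"gripper": 1},{"rotation": [0,0,1],"travel": [0,0,-1],"gripper": 1},{"rotation": [0,0,1],"travel": [0,0,-1],"gripper": 1},{"rotation": [0,0,1],"travel": [0,0,-1],"gripper": 1},{"rotation": [0,0,1],"travel": [0,0,-1],"gripper": 1},{"rotation": [0,0,1],"travel": [0,0,-1],"gripper": 1}]}}

```text
time: 0.77
tcp_pos: [0.2587, 0.5959, 0.3074]
eef_rot: [0.528, 0.849, -0.001, 0.0]
ft_force: [0.5, -0.8, -0.4]
width: 0.0937
grasp_force: 0.0
```

Request:
{"method": "apply_moves", "body": {"commands": [{"rotation": [0,0,1],"travel": [0,0,0],"gripper": 1},{"rotation": [0,0,1],"travel": [0,0,0],"gripper": 1},{"rotation": [0,0,1],"travel": [0,0,0],"gripper": 1},{"rotation": [0,0,1],"travel": [0,0,0],"gripper": 1},{"rotation": [0,0,1],"travel": [0,0,0],"gripper": 1},{"rotation": [0,0,1],"travel": [0,0,0],"gripper": 1},{"rotation": [0,0,1],"travel": [0,0,0],"gripper": 1},{"rotation": [0,0,1],"travel": [0,0,0],"gripper": 1}]}}

```text
time: 1.43
tcp_pos: [0.2587, 0.5959, 0.3069]
eef_rot: [0.787, 0.618, -0.001, 0.0]
ft_force: [-0.7, 0.6, 0.5]
width: 0.0941
grasp_force: 0.0
```

```bash
cat >> h.py <<'E'
def rel(target,st=None):
    st=st or get_state(); R=Ro.from_quat(st['eef_rot']).as_matrix()
    y=R[:,1]; d=R.T@(np.array(target)-st['tcp_pos'])*100
    print('tcp',np.round(st['tcp_pos'],4),'yaw_y',round(np.degrees(np.arctan2(y[1],y[0])),2),'tilt',np.round(R[:,2],3),'F',np.round(st['ft_force'],1),'w',round(st['width'],4),'q',np.round(st['q'],2),'t',st['time']);print('travel cm',np.round(d,2))
E
python3 -c "
from h import *
rel((.45,.25,.3));rel((.48,-.324,.3))"
```

```text
tcp [0.2587 0.5959 0.3069] yaw_y -13.72 tilt [-0.001 -0.001 -1.   ] F [-0.7  0.6  0.5] w 0.0941 q [-1.44  0.59  0.42  1.42 -0.25  1.19 -1.23] t 1.4333
travel cm [-29.07  26.79   0.72]
tcp [0.2587 0.5959 0.3069] yaw_y -13.72 tilt [-0.001 -0.001 -1.   ] F [-0.7  0.6  0.5] w 0.0941 q [-1.44  0.59  0.42  1.42 -0.25  1.19 -1.23] t 1.4333
travel cm [-84.12  43.32   0.78]
```

Request:
{"method": "apply_moves", "body": {"commands": [{"rotation": [0,0,0],"travel": [-2,2,0],"gripper": 1},{"rotation": [0,0,0],"travel": [-2,2,0],"gripper": 1},{"rotation": [0,0,0],"travel": [-2,2,0],"gripper": 1},{"rotation": [0,0,0],"travel": [-2,2,0],"gripper": 1},{"rotation": [0,0,0],"travel": [-2,2,0],"gripper": 1},{"rotation": [0,0,0],"travel": [-2,2,0],"gripper": 1},{"rotation": [0,0,0],"travel": [-2,2,0],"gripper": 1},{"rotation": [0,0,0],"travel": [-2,2,0],"gripper": 1}]}}

```text
time: 2.1
tcp_pos: [0.3775, 0.4019, 0.3072]
eef_rot: [0.785, 0.619, -0.0, -0.0]
ft_force: [0.6, -0.4, 0.6]
width: 0.0939
grasp_force: 0.0
```

```bash
python3 -c "
from h import *
rel((.45,.25,.3));rel((.48,-.324,.3));rel((.56,.05,.35))"
```

```text
tcp [0.3775 0.4019 0.3072] yaw_y -13.47 tilt [-0.001 -0.    -1.   ] F [ 0.6 -0.4  0.6] w 0.0939 q [-1.17  0.43  0.45  1.7  -0.21  1.06 -0.89] t 2.1
travel cm [-13.09  10.59   0.72]
tcp [0.3775 0.4019 0.3072] yaw_y -13.47 tilt [-0.001 -0.    -1.   ] F [ 0.6 -0.4  0.6] w 0.0939 q [-1.17  0.43  0.45  1.7  -0.21  1.06 -0.89] t 2.1
travel cm [-68.21  26.88   0.74]
tcp [0.3775 0.4019 0.3072] yaw_y -13.47 tilt [-0.001 -0.    -1.   ] F [ 0.6 -0.4  0.6] w 0.0939 q [-1.17  0.43  0.45  1.7  -0.21  1.06 -0.89] t 2.1
travel cm [-29.98  25.94  -4.28]
```

Request:
{"method": "apply_moves", "body": {"commands": [{"rotation": [0,0,0],"travel": [-1.9,1.6,0],"gripper": 1},{"rotation": [0,0,0],"travel": [-1.9,1.6,0],"gripper": 1},{"rotation": [0,0,0],"travel": [-1.9,1.6,0],"gripper": 1},{"rotation": [0,0,0],"travel": [-1.9,1.6,0],"gripper": 1},{"rotation": [0,0,0],"travel": [-1.9,1.6,0],"gripper": 1},{"rotation": [0,0,0],"travel": [-1.9,1.6,0],"gripper": 1},{"rotation": [0,0,0],"travel": [-1.9,1.6,0],"gripper": 1},{"rotation": [0,0,0],"travel": [-1.9,1.6,0],"gripper": 1}]}}

```text
time: 2.77
tcp_pos: [0.4664, 0.2245, 0.3072]
eef_rot: [0.785, 0.619, -0.0, -0.0]
ft_force: [-0.1, 0.2, 0.4]
width: 0.0941
grasp_force: 0.0
```

Request:
{"method": "apply_moves", "body": {"commands": [{"rotation": [0,0,0],"travel": [-2,1.6,0],"gripper": 1},{"rotation": [0,0,0],"travel": [-2,1.6,0],"gripper": 1},{"rotation": [0,0,0],"travel": [-2,1.6,0],"gripper": 1},{"rotation": [0,0,0],"travel": [-2,1.6,0],"gripper": 1},{"rotation": [0,0,0],"travel": [-2,1.6,0],"gripper": 1},{"rotation": [0,0,0],"travel": [-2,1.6,0],"gripper": 1},{"rotation": [0,0,0],"travel": [-2,1.6,0],"gripper": 1},{"rotation": [0,0,0],"travel": [0,0,0],"gripper": 1}]}}

```text
time: 3.43
tcp_pos: [0.544, 0.0573, 0.3075]
eef_rot: [0.788, 0.616, -0.001, 0.002]
ft_force: [0.1, -1.1, 0.2]
width: 0.0943
grasp_force: 0.0
```

```bash
python3 -c "
from h import *
rel((.56,.05,.35));rel((.48,-.324,.3))
s=get_state();np.save('s1.npy',s,allow_pickle=True);snap('wrist','w1.png')"
```

```text
tcp [0.544  0.0573 0.3075] yaw_y -13.91 tilt [ 0.001 -0.004 -1.   ] F [ 0.1 -1.1  0.2] w 0.0943 q [-0.51  0.43  0.52  1.71 -0.24  1.06 -0.16] t 3.4333
travel cm [-0.34  1.73 -4.24]
tcp [0.544  0.0573 0.3075] yaw_y -13.91 tilt [ 0.001 -0.004 -1.   ] F [ 0.1 -1.1  0.2] w 0.0943 q [-0.51  0.43  0.52  1.71 -0.24  1.06 -0.16] t 3.4333
travel cm [-38.54   2.95   0.89]
```

View pics/w1.png

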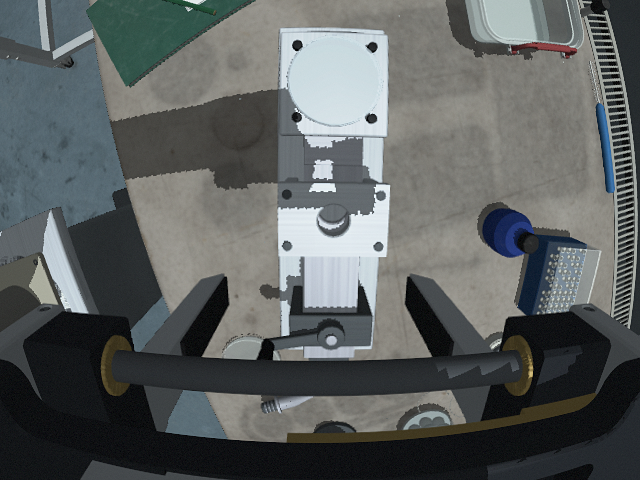

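The wrist picture shows the bridge hole at about (333,220), with plate screws at (287,194), (379,195), (287,246) and (379,246). The lever pivot is at (332,338) and the knob at (266,350).

```bash
cat > m2.py <<'E'
from h import *
s=np.load('s1.npy',allow_pickle=True).item(); im=cv2.imread('pics/w1.png',0)
P=[]
for u,v in [(287,194),(379,195),(287,246),(379,246)]:
    w=im[v-8:v+9,u-8:u+9]; m=(w<80); n,l,st,c=cv2.connectedComponentsWithStats(m.astype(np.uint8))
    k=1+np.argmax(st[1:,4]); uv=c[k]+[u-8,v-8]; P.append(onz('wrist',uv,.105,s)); print(uv,st[k,4],P[-1].round(4))
P=np.array(P); print('bolt centre',P.mean(0).round(4)); d=P[0]-P[2]+P[1]-P[3]; print('yaw from bolts',np.degrees(np.arctan2(-d[0],d[1])),np.linalg.norm(P[0]-P[2]),np.linalg.norm(P[0]-P[1]))
h=onz('wrist',(333,220),.105,s);pv=onz('wrist',(332,339),.117,s);print('hole',h.round(4),'pivot',pv.round(4),np.linalg.norm((h-pv)[:2]),'knob',onz('wrist',(266,348),.153,s).round(4))
a=h-pv;print('yaw hp',np.degrees(np.arctan2(-a[0],a[1])))
# petri centre on carriage
g=cv2.imread('pics/top0.png',0)
print(onz('wrist',(338,81),.1,s).round(4))
cv2.imwrite('pics/w1c.png',cv2.resize(cv2.imread('pics/w1.png')[170:370,230:430],None,fx=3,fy=3,interpolation=2))
E
python3 m2.py
```

```text
[286.5        194.11904762] 84 [0.5217 0.0907 0.105 ]
[377.         192.66666667] 3 [0.6082 0.071  0.105 ]
[285.45454545 242.18181818] 11 [0.5081 0.0441 0.105 ]
[377.83333333 242.5       ] 6 [0.5985 0.0212 0.105 ]
bolt centre [0.5591 0.0568 0.105 ]
yaw from bolts -13.517718880057766 0.04854738550826486 0.08875949619779865
hole [0.5597 0.0546 0.105 ] pivot [ 0.5295 -0.068   0.117 ] 0.12627213954017824 knob [ 0.468  -0.0427  0.153 ]
yaw hp -13.851975473204076
[0.5972 0.1869 0.1   ]
```

View pics/w1c.png

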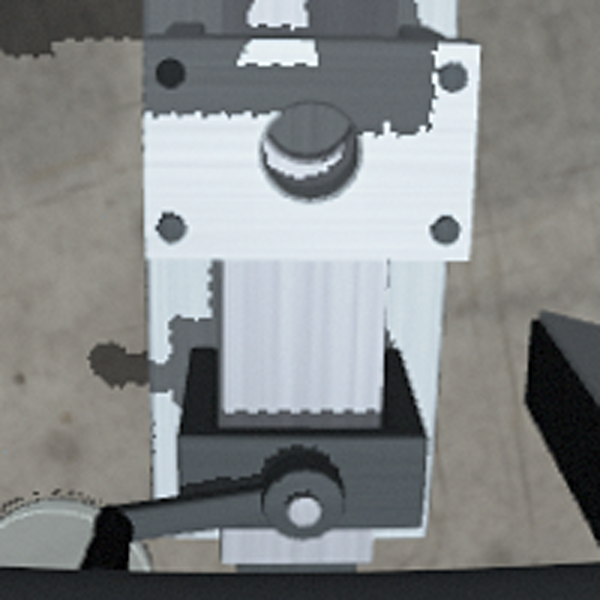

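The crop puts the hole centre at about (333.7,220.3) in the full picture, which is roughly (0.560, 0.053). That is good enough for the tapered point. Next I go to the holder.

Request:
{"method": "apply_moves", "body": {"commands": [{"rotation": [0,0,0],"travel": [-2.4,0.2,0],"gripper": 1},{"rotation": [0,0,0],"travel": [-2.4,0.2,0],"gripper": 1},{"rotation": [0,0,0],"travel": [-2.4,0.2,0],"gripper": 1},{"rotation": [0,0,0],"travel": [-2.4,0.2,0],"gripper": 1},{"rotation": [0,0,0],"travel": [-2.4,0.2,0],"gripper": 1},{"rotation": [0,0,0],"travel": [-2.4,0.2,0],"gripper": 1},{"rotation": [0,0,0],"travel": [-2.4,0.2,0],"gripper": 1},{"rotation": [0,0,0],"travel": [-2.4,0.2,0],"gripper": 1}]}}

```text
time: 4.15
tcp_pos: [0.513, -0.1264, 0.3072]
eef_rot: [0.785, 0.62, 0.0, -0.001]
ft_force: [0.5, 0.2, -0.6]
width: 0.0939
grasp_force: 0.0
```

Request:
{"method": "apply_moves", "body": {"commands": [{"rotation": [0,0,0],"travel": [-2.4,0.2,0],"gripper": 1},{"rotation": [0,0,0],"travel": [-2.4,0.2,0],"gripper": 1},{"rotation": [0,0,0],"travel": [-2.4,0.2,0],"gripper": 1},{"rotation": [0,0,0],"travel": [-2.4,0.2,0],"gripper": 1},{"rotation": [0,0,0],"travel": [-2.4,0.2,0],"gripper": 1},{"rotation": [0,0,0],"travel": [-2.4,0.2,0],"gripper": 1},{"rotation": [0,0,0],"travel": [-2.4,0.2,0],"gripper": 1},{"rotation": [0,0,0],"travel": [0,0,0],"gripper": 1}]}}

```text
time: 4.82
tcp_pos: [0.4862, -0.2977, 0.3075]
eef_rot: [0.787, 0.617, -0.001, 0.001]
ft_force: [-0.5, -0.9, -0.1]
width: 0.0941
grasp_force: 0.0
```

```bash
python3 -c "
from h import *
rel((.481,-.324,.25))
s=get_state();np.save('s2.npy',s,allow_pickle=True);snap('wrist','w2.png')"
```

```text
tcp [ 0.4862 -0.2977  0.3075] yaw_y -13.77 tilt [-0.001 -0.003 -1.   ] F [-0.5 -0.9 -0.1] w 0.0941 q [ 0.14  0.48  0.55  1.65 -0.27  1.09  0.53] t 4.8167
travel cm [-2.66  0.12  5.75]
```

View pics/w2.png

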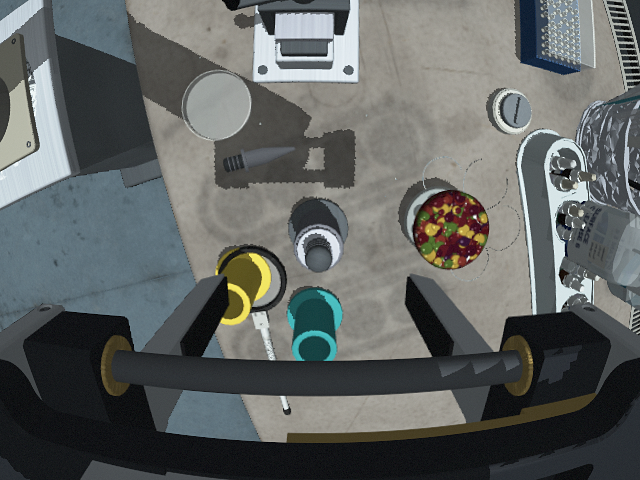

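The wrist view shows the drift head at about (318,258), its flange at (319,247) and the holder at (319,222).

```bash
python3 -c "
from h import *
s=np.load('s2.npy',allow_pickle=True).item()
for uv,z in [((318,258),.142),((319,247),.106),((233,303),.1),((314,346),.1)]: print(onz('wrist',uv,z,s).round(4))
rel((.4825,-.3235,.25))"
```

```text
[ 0.4803 -0.3236  0.142 ]
[ 0.4815 -0.3234  0.106 ]
[ 0.375  -0.3644  0.1   ]
[ 0.4482 -0.4364  0.1   ]
tcp [ 0.487  -0.2949  0.3072] yaw_y -13.66 tilt [-0.001 -0.    -1.   ] F [-0.3  0.7  0.4] w 0.0937 q [ 0.14  0.48  0.55  1.65 -0.27  1.09  0.53] t 4.8667
travel cm [-2.88  0.24  5.72]
```

Request:
{"method": "apply_moves", "body": {"commands": [{"rotation": [0,0,0],"travel": [-1.45,0.05,1],"gripper": 1},{"rotation": [0,0,0],"travel": [-1.45,0.05,1],"gripper": 1},{"rotation": [0,0,0],"travel": [0,0,2],"gripper": 1},{"rotation": [0,0,0],"travel": [0,0,2],"gripper": 1},{"rotation": [0,0,0],"travel": [0,0,2],"gripper": 1},{"rotation": [0,0,0],"travel": [0,0,1],"gripper": 1},{"rotation": [0,0,0],"travel": [0,0,0],"gripper": 1},{"rotation": [0,0,0],"travel": [0,0,0],"gripper": 1}]}}

```text
time: 5.53
tcp_pos: [0.4826, -0.3209, 0.2175]
eef_rot: [0.785, 0.62, 0.0, -0.0]
ft_force: [-0.3, -0.9, 0.8]
width: 0.0944
grasp_force: 0.0
```

```bash
python3 -c "
from h import *
rel((.481,-.3235,.132))
s=get_state();np.save('s3.npy',s,allow_pickle=True);im=snap('wrist')
cv2.imwrite('pics/w3.png',im[150:400,170:470,::-1])"
```

```text
tcp [ 0.4826 -0.3209  0.2175] yaw_y -13.39 tilt [-0.     0.001 -1.   ] F [-0.3 -0.9  0.8] w 0.0944 q [ 0.22  0.58  0.5   1.74 -0.34  0.91  0.63] t 5.5333
travel cm [-0.3  -0.09  8.55]
```

View pics/w3.png

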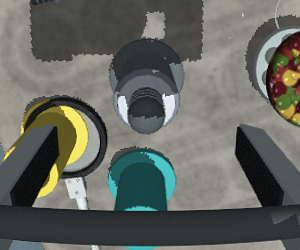

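The close crop shows the drift head with its top at about (149,116), which is (319,266) in the full picture. It sits between the fingers.

```bash
python3 -c "
from h import *
s=np.load('s3.npy',allow_pickle=True).item()
for uv,z in [((319,266),.142),((319,262),.142),((319,270),.142),((317,251),.106)]: print(onz('wrist',uv,z,s).round(4))"
```

```text
[ 0.4823 -0.325   0.142 ]
[ 0.4829 -0.3223  0.142 ]
[ 0.4816 -0.3277  0.142 ]
[ 0.481  -0.3246  0.106 ]
```

Request:
{"method": "apply_moves", "body": {"commands": [{"rotation": [0,0,0],"travel": [-0.35,0,1.5],"gripper": 1},{"rotation": [0,0,0],"travel": [0,0,1.5],"gripper": 1},{"rotation": [0,0,0],"travel": [0,0,1.5],"gripper": 1},{"rotation": [0,0,0],"travel": [0,0,1.5],"gripper": 1},{"rotation": [0,0,0],"travel": [0,0,1.5],"gripper": 1},{"rotation": [0,0,0],"travel": [0,0,1],"gripper": 1},{"rotation": [0,0,0],"travel": [0,0,0],"gripper": 1},{"rotation": [0,0,0],"travel": [0,0,0],"gripper": 0.6}]}}

```text
time: 6.25
tcp_pos: [0.4816, -0.3257, 0.133]
eef_rot: [0.785, 0.619, 0.0, 0.0]
ft_force: [-0.7, 0.9, -0.2]
width: 0.0905
grasp_force: 0.0
```

Request:
{"method": "apply_moves", "body": {"commands": [{"rotation": [0,0,0],"travel": [0,0,0],"gripper": 0.3},{"rotation": [0,0,0],"travel": [0,0,0],"gripper": 0},{"rotation": [0,0,0],"travel": [0,0,0],"gripper": 0},{"rotation": [0,0,0],"travel": [0,0,0],"gripper": 0},{"rotation": [0,0,0],"travel": [0,0,0],"gripper": 0},{"rotation": [0,0,0],"travel": [0,0,0],"gripper": 0},{"rotation": [0,0,0],"travel": [0,0,0],"gripper": 0},{"rotation": [0,0,0],"travel": [0,0,0],"gripper": 0}]}}

```text
time: 6.92
tcp_pos: [0.4812, -0.3255, 0.1325]
eef_rot: [0.785, 0.619, 0.0, -0.0]
ft_force: [0.4, -0.5, -0.1]
width: 0.0374
grasp_force: 0.0
```

Request:
{"method": "apply_moves", "body": {"commands": [{"rotation": [0,0,0],"travel": [0,0,0],"gripper": 0},{"rotation": [0,0,0],"travel": [0,0,0],"gripper": 0},{"rotation": [0,0,0],"travel": [0,0,0],"gripper": 0},{"rotation": [0,0,0],"travel": [0,0,0],"gripper": 0},{"rotation": [0,0,0],"travel": [0,0,0],"gripper": 0},{"rotation": [0,0,0],"travel": [0,0,0],"gripper": 0},{"rotation": [0,0,0],"travel": [0,0,0],"gripper": 0},{"rotation": [0,0,0],"travel": [0,0,0],"gripper": 0}]}}

```text
time: 7.58
tcp_pos: [0.4812, -0.3255, 0.1324]
eef_rot: [0.785, 0.619, -0.0, -0.0]
ft_force: [-0.5, -0.1, -0.0]
width: 0.0248
grasp_force: 30.0
```

Request:
{"method": "apply_moves", "body": {"commands": [{"rotation": [0,0,0],"travel": [0,0,-1],"gripper": 0},{"rotation": [0,0,0],"travel": [0,0,-2.5],"gripper": 0},{"rotation": [0,0,0],"travel": [0,0,-2.5],"gripper": 0},{"rotation": [0,0,0],"travel": [0,0,-2.5],"gripper": 0},{"rotation": [0,0,0],"travel": [0,0,-2.5],"gripper": 0},{"rotation": [0,0,0],"travel": [0,0,-2.5],"gripper": 0},{"rotation": [0,0,0],"travel": [0,0,-2.5],"gripper": 0},{"rotation": [0,0,0],"travel": [0,0,-2],"gripper": 0}]}}

```text
time: 8.25
tcp_pos: [0.4811, -0.3258, 0.3151]
eef_rot: [0.785, 0.619, 0.0, 0.001]
ft_force: [-0.3, -0.4, -1.9]
width: 0.0252
grasp_force: 30.0
```

```bash
python3 -c "
from h import *
rel((.5605,.0530,.27))"
```

```text
tcp [ 0.4811 -0.3258  0.3151] yaw_y -13.5 tilt [ 0.002 -0.001 -1.   ] F [-0.3 -0.4 -1.9] w 0.0252 q [ 0.19  0.49  0.55  1.61 -0.28  1.12  0.58] t 8.25
travel cm [38.69 -1.13  4.49]
```

Travel is 38.7 cm, so 16 rows at about 2.4.

Request:
{"method": "apply_moves", "body": {"commands": [{"rotation": [0,0,0],"travel": [1.5,-0.1,0],"gripper": 0},{"rotation": [0,0,0],"travel": [2.6,-0.1,0],"gripper": 0},{"rotation": [0,0,0],"travel": [2.7,-0.1,0],"gripper": 0},{"rotation": [0,0,0],"travel": [2.7,0,0],"gripper": 0},{"rotation": [0,0,0],"travel": [2.7,-0.1,0],"gripper": 0},{"rotation": [0,0,0],"travel": [2.7,-0.1,0],"gripper": 0},{"rotation": [0,0,0],"travel": [2.7,-0.1,0],"gripper": 0},{"rotation": [0,0,0],"travel": [2.7,0,0],"gripper": 0}]}}

```text
time: 8.92
tcp_pos: [0.5223, -0.1254, 0.3131]
eef_rot: [0.785, 0.619, 0.0, -0.0]
ft_force: [0.0, -0.1, -1.0]
width: 0.0252
grasp_force: 30.0
```

Request:
{"method": "apply_moves", "body": {"commands": [{"rotation": [0,0,0],"travel": [2.7,-0.1,0],"gripper": 0},{"rotation": [0,0,0],"travel": [2.7,-0.1,0],"gripper": 0},{"rotation": [0,0,0],"travel": [2.7,-0.1,0],"gripper": 0},{"rotation": [0,0,0],"travel": [2.7,0,0],"gripper": 0},{"rotation": [0,0,0],"travel": [2.7,-0.1,0],"gripper": 0},{"rotation": [0,0,0],"travel": [2.7,-0.1,0],"gripper": 0},{"rotation": [0,0,0],"travel": [2.2,0,0],"gripper": 0},{"rotation": [0,0,0],"travel": [0,0,0],"gripper": 0}]}}

```text
time: 9.58
tcp_pos: [0.5612, 0.0598, 0.3124]
eef_rot: [0.783, 0.622, 0.001, -0.001]
ft_force: [0.4, 0.4, -1.0]
width: 0.025
grasp_force: 30.0
```

```bash
python3 -c "
from h import *
rel((.5605,.0530,.25))
s=get_state();np.save('s4.npy',s,allow_pickle=True);im=snap('wrist')
cv2.imwrite('pics/w4.png',cv2.resize(im[100:400,170:470,::-1],None,fx=2,fy=2))"
```

```text
tcp [0.5612 0.0598 0.3124] yaw_y -13.04 tilt [-0.     0.003 -1.   ] F [ 0.4  0.4 -1. ] w 0.025 q [-0.49  0.46  0.51  1.66 -0.25  1.09 -0.13] t 9.5833
travel cm [-0.7   0.09  6.24]
```

View pics/w4.png

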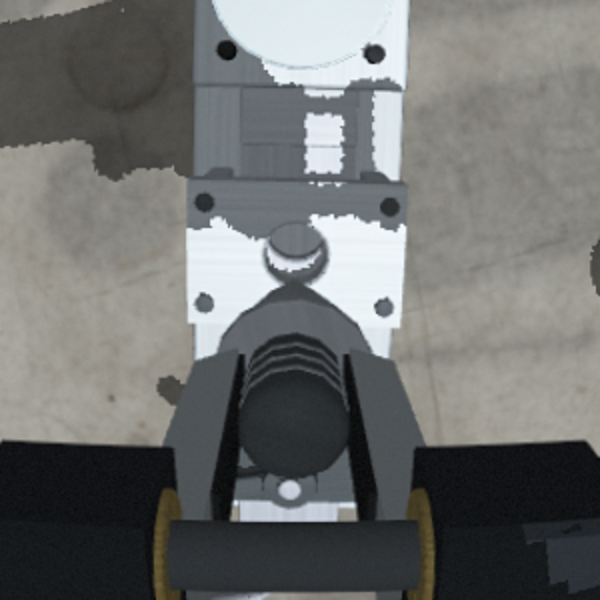

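The drift is held upright. Its point is at about (317.5,241.5) and the hole at (318,225.5) in full-picture pixels.

```bash
python3 -c "
from h import *
s=np.load('s4.npy',allow_pickle=True).item()
print('point',onz('wrist',(317.5,242),.19,s).round(4))
B=[(204,202),(390,206),(204,302),(383,307)]
print('bolts',np.mean([onz('wrist',(170+u/2,100+v/2),.105,s) for u,v in B],0).round(4))
h=onz('wrist',(318,225.5),.105,s);print('hole',h.round(4))
rel((h[0],h[1],.25))"
```

```text
point [0.561  0.0604 0.19  ]
bolts [0.5599 0.054  0.105 ]
hole [0.5607 0.0558 0.105 ]
tcp [0.5607 0.0565 0.3125] yaw_y -13.19 tilt [-0.     0.001 -1.   ] F [ 0.3 -1.  -0.6] w 0.0253 q [-0.49  0.46  0.52  1.66 -0.25  1.09 -0.13] t 9.6333
travel cm [-0.08  0.01  6.25]
```

Request:
{"method": "apply_moves", "body": {"commands": [{"rotation": [0,0,0],"travel": [-0.25,0,1],"gripper": 0},{"rotation": [0,0,0],"travel": [0,0,2],"gripper": 0},{"rotation": [0,0,0],"travel": [0,0,2],"gripper": 0},{"rotation": [0,0,0],"travel": [0,0,2],"gripper": 0},{"rotation": [0,0,0],"travel": [0,0,2],"gripper": 0},{"rotation": [0,0,0],"travel": [0,0,1],"gripper": 0},{"rotation": [0,0,0],"travel": [0,0,1],"gripper": 0},{"rotation": [0,0,0],"travel": [0,0,0],"gripper": 0}]}}

```text
time: 10.3
tcp_pos: [0.5613, 0.0495, 0.2031]
eef_rot: [0.786, 0.618, 0.001, 0.001]
ft_force: [0.1, -0.4, 0.4]
width: 0.0256
grasp_force: 29.9
```

```bash
python3 -c "
from h import *
rel((.5605,.0540,.1374))
s=get_state();np.save('s5.npy',s,allow_pickle=True);im=snap('wrist')
cv2.imwrite('pics/w5.png',cv2.resize(im[130:380,190:440,::-1],None,fx=2,fy=2))"
```

```text
tcp [0.5613 0.0495 0.2031] yaw_y -13.6 tilt [ 0.003 -0.    -1.   ] F [ 0.1 -0.4  0.4] w 0.0256 q [-0.44  0.57  0.46  1.8  -0.33  0.84 -0.05] t 10.3
travel cm [ 0.42 -0.19  6.57]
```

View pics/w5.png

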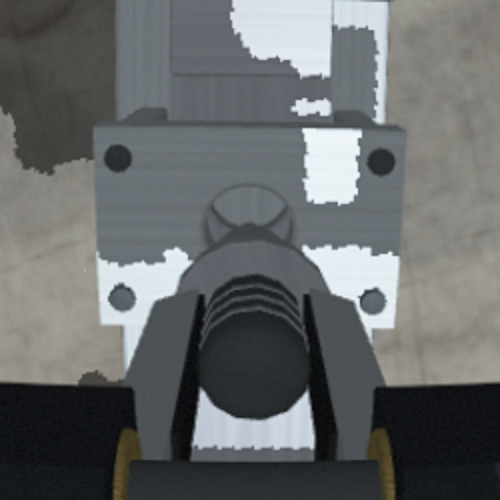

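The point is in the hole mouth with no contact force. The screws are at (118,158), (381,161), (121,297) and (373,300) in crop coordinates.

```bash
python3 -c "
from h import *
s=np.load('s5.npy',allow_pickle=True).item()
B=[(118,158),(381,161),(121,297),(373,300)]
h=np.mean([onz('wrist',(190+u/2,130+v/2),.105,s) for u,v in B],0);print('bolts',h.round(4))
print('hole far rim', onz('wrist',(190+249/2,130+185/2),.105,s).round(4),'sides',onz('wrist',(190+204/2,130+225/2),.105,s).round(4),onz('wrist',(190+296/2,130+225/2),.105,s).round(4))
rel((h[0],h[1],.1374))"
```

```text
bolts [0.5598 0.0539 0.105 ]
hole far rim [0.564 0.07  0.105] sides [0.545  0.0597 0.105 ] [0.5769 0.052  0.105 ]
tcp [0.5611 0.0498 0.2032] yaw_y -13.59 tilt [ 0.002 -0.    -1.   ] F [1.4 0.6 0. ] w 0.0255 q [-0.44  0.57  0.46  1.8  -0.33  0.84 -0.05] t 10.35
travel cm [ 0.37 -0.23  6.58]
```

Request:
{"method": "apply_moves", "body": {"commands": [{"rotation": [0,0,0],"travel": [0.2,-0.1,0],"gripper": 0},{"rotation": [0,0,0],"travel": [0.2,-0.1,0],"gripper": 0},{"rotation": [0,0,0],"travel": [0,0,0.6],"gripper": 0},{"rotation": [0,0,0],"travel": [0,0,0.6],"gripper": 0},{"rotation": [0,0,0],"travel": [0,0,0.6],"gripper": 0},{"rotation": [0,0,0],"travel": [0,0,0.4],"gripper": 0},{"rotation": [0,0,0],"travel": [0,0,0.3],"gripper": 0},{"rotation": [0,0,0],"travel": [0,0,0],"gripper": 0}]}}

```text
time: 11.02
tcp_pos: [0.5597, 0.0558, 0.1769]
eef_rot: [0.785, 0.619, 0.0, 0.0]
ft_force: [1.6, 1.5, -0.2]
width: 0.0252
grasp_force: 29.9
```

Request:
{"method": "apply_moves", "body": {"commands": [{"rotation": [0,0,0],"travel": [0,0,0.2],"gripper": 0},{"rotation": [0,0,0],"travel": [0,0,0.2],"gripper": 0},{"rotation": [0,0,0],"travel": [0,0,0.2],"gripper": 0},{"rotation": [0,0,0],"travel": [0,0,0.2],"gripper": 0},{"rotation": [0,0,0],"travel": [0,0,0.2],"gripper": 0},{"rotation": [0,0,0],"travel": [0,0,0],"gripper": 0},{"rotation": [0,0,0],"travel": [0,0,0],"gripper": 0},{"rotation": [0,0,0],"travel": [0,0,0],"gripper": 0}]}}

```text
time: 11.68
tcp_pos: [0.5601, 0.0549, 0.1675]
eef_rot: [0.785, 0.619, 0.001, 0.001]
ft_force: [4.5, 1.1, -1.4]
width: 0.0252
grasp_force: 30.0
```

Request:
{"method": "apply_moves", "body": {"commands": [{"rotation": [0,0,0],"travel": [0,0.1,0],"gripper": 0},{"rotation": [0,0,0],"travel": [0,0,0.2],"gripper": 0},{"rotation": [0,0,0],"travel": [0,0,0.2],"gripper": 0},{"rotation": [0,0,0],"travel": [0,0,0.2],"gripper": 0},{"rotation": [0,0,0],"travel": [0,0,0.2],"gripper": 0},{"rotation": [0,0,0],"travel": [0,0,0.2],"gripper": 0},{"rotation": [0,0,0],"travel": [0,0,0],"gripper": 0},{"rotation": [0,0,0],"travel": [0,0,0],"gripper": 0}]}}

```text
time: 12.35
tcp_pos: [0.5604, 0.0549, 0.1571]
eef_rot: [0.785, 0.619, 0.0, 0.0]
ft_force: [5.8, 1.1, -1.6]
width: 0.0253
grasp_force: 30.0
```

Request:
{"method": "apply_moves", "body": {"commands": [{"rotation": [0,0,0],"travel": [0,0.1,0],"gripper": 0},{"rotation": [0,0,0],"travel": [0,0,0.2],"gripper": 0},{"rotation": [0,0,0],"travel": [0,0,0.2],"gripper": 0},{"rotation": [0,0,0],"travel": [0,0,0.2],"gripper": 0},{"rotation": [0,0,0],"travel": [0,0,0.2],"gripper": 0},{"rotation": [0,0,0],"travel": [0,0,0.2],"gripper": 0},{"rotation": [0,0,0],"travel": [0,0,0],"gripper": 0},{"rotation": [0,0,0],"travel": [0,0,0],"gripper": 0}]}}

```text
time: 13.02
tcp_pos: [0.5608, 0.055, 0.147]
eef_rot: [0.785, 0.619, -0.0, -0.0]
ft_force: [3.4, 1.4, -2.5]
width: 0.0257
grasp_force: 30.0
```

Request:
{"method": "apply_moves", "body": {"commands": [{"rotation": [0,0,0],"travel": [0,0.05,0.2],"gripper": 0},{"rotation": [0,0,0],"travel": [0,0,0.2],"gripper": 0},{"rotation": [0,0,0],"travel": [0,0,0.2],"gripper": 0},{"rotation": [0,0,0],"travel": [0,0,0.2],"gripper": 0},{"rotation": [0,0,0],"travel": [0,0,0.2],"gripper": 0},{"rotation": [0,0,0],"travel": [0,0,0.1],"gripper": 0},{"rotation": [0,0,0],"travel": [0,0,0],"gripper": 0},{"rotation": [0,0,0],"travel": [0,0,0],"gripper": 0}]}}

```text
time: 13.68
tcp_pos: [0.5613, 0.055, 0.1365]
eef_rot: [0.785, 0.619, -0.0, -0.0]
ft_force: [1.9, 3.1, 1.2]
width: 0.0253
grasp_force: 30.0
```

Request:
{"method": "apply_moves", "body": {"commands": [{"rotation": [0,0,0],"travel": [0,0,0.1],"gripper": 0},{"rotation": [0,0,0],"travel": [0,0,0.1],"gripper": 0},{"rotation": [0,0,0],"travel": [0,0,0],"gripper": 0},{"rotation": [0,0,0],"travel": [0,0,0],"gripper": 0},{"rotation": [0,0,0],"travel": [0,0,0],"gripper": 0},{"rotation": [0,0,0],"travel": [0,0,0],"gripper": 0},{"rotation": [0,0,0],"travel": [0,0,0],"gripper": 0},{"rotation": [0,0,0],"travel": [0,0,0],"gripper": 0}]}}

```text
time: 14.35
tcp_pos: [0.5613, 0.0551, 0.1362]
eef_rot: [0.785, 0.619, 0.0, -0.001]
ft_force: [-2.7, 4.5, 15.6]
width: 0.0255
grasp_force: 30.0
```

Request:
{"method": "apply_moves", "body": {"commands": [{"rotation": [0,0,0],"travel": [0,0,-0.2],"gripper": 0},{"rotation": [0,0,0],"travel": [0,0,0],"gripper": 0.6},{"rotation": [0,0,0],"travel": [0,0,0],"gripper": 0.6},{"rotation": [0,0,0],"travel": [0,0,0],"gripper": 0.6},{"rotation": [0,0,0],"travel": [0,0,0],"gripper": 0.6},{"rotation": [0,0,0],"travel": [0,0,0],"gripper": 0.6},{"rotation": [0,0,0],"travel": [0,0,-0.5],"gripper": 0.6},{"rotation": [0,0,0],"travel": [0,0,-1.5],"gripper": 0.6}]}}

```text
time: 15.02
tcp_pos: [0.5599, 0.0545, 0.1551]
eef_rot: [0.785, 0.619, -0.002, -0.001]
ft_force: [0.2, 0.2, 0.4]
width: 0.0565
grasp_force: 0.0
```

Request:
{"method": "apply_moves", "body": {"commands": [{"rotation": [0,0,0],"travel": [0,0,-2],"gripper": 0.2},{"rotation": [0,0,0],"travel": [0,0,-2],"gripper": 0.2},{"rotation": [0,0,0],"travel": [0,0,-2],"gripper": 0},{"rotation": [0,0,0],"travel": [0,0,0],"gripper": 0},{"rotation": [0,0,0],"travel": [0,0,0],"gripper": 0},{"rotation": [0,0,0],"travel": [0,0,0],"gripper": 0},{"rotation": [0,0,0],"travel": [0,0,0],"gripper": 0},{"rotation": [0,0,0],"travel": [0,0,0],"gripper": 0}]}}

```text
time: 15.68
tcp_pos: [0.5608, 0.0547, 0.2154]
eef_rot: [0.785, 0.619, -0.001, -0.001]
ft_force: [-0.1, 1.2, 0.1]
width: 0.0066
grasp_force: 0.0
```

Request:
{"method": "apply_moves", "body": {"commands": [{"rotation": [0,0,0],"travel": [0,0,1.2],"gripper": 0},{"rotation": [0,0,0],"travel": [0,0,1.2],"gripper": 0},{"rotation": [0,0,0],"travel": [0,0,1],"gripper": 0},{"rotation": [0,0,0],"travel": [0,0,0.6],"gripper": 0},{"rotation": [0,0,0],"travel": [0,0,0.4],"gripper": 0},{"rotation": [0,0,0],"travel": [0,0,0.3],"gripper": 0},{"rotation": [0,0,0],"travel": [0,0,0.1],"gripper": 0},{"rotation": [0,0,0],"travel": [0,0,0],"gripper": 0}]}}

```text
time: 16.35
tcp_pos: [0.5615, 0.0546, 0.1691]
eef_rot: [0.785, 0.619, 0.0, -0.0]
ft_force: [-2.0, -0.2, 4.2]
width: 0.0004
grasp_force: 1.6
```

The top of the drift is at 0.147, so it is home. Next is the lever.

Request:
{"method": "apply_moves", "body": {"commands": [{"rotation": [0,0,0],"travel": [0,0,-2],"gripper": 0},{"rotation": [0,0,0],"travel": [0,0,-3],"gripper": 0.2},{"rotation": [0,0,0],"travel": [0,0,-3],"gripper": 0.45},{"rotation": [0,0,0],"travel": [-2.8,-1.4,0],"gripper": 0.45},{"rotation": [0,0,0],"travel": [-2.8,-1.4,0],"gripper": 0.45},{"rotation": [0,0,0],"travel": [-2.8,-1.4,0],"gripper": 0.45},{"rotation": [0,0,0],"travel": [-2.8,-1.4,0],"gripper": 0.45},{"rotation": [0,0,0],"travel": [-2.7,-1.4,0],"gripper": 0.45}]}}

```text
time: 17.02
tcp_pos: [0.4603, -0.0653, 0.2489]
eef_rot: [0.785, 0.619, 0.0, 0.0]
ft_force: [0.1, -0.9, 1.1]
width: 0.0413
grasp_force: 0.0
```

Request:
{"method": "apply_moves", "body": {"commands": [{"rotation": [0,0,1],"travel": [0,0,0],"gripper": 0.45},{"rotation": [0,0,1],"travel": [0,0,0],"gripper": 0.45},{"rotation": [0,0,1],"travel": [0,0,0],"gripper": 0.45},{"rotation": [0,0,1],"travel": [0,0,0],"gripper": 0.45},{"rotation": [0,0,1],"travel": [0,0,0],"gripper": 0.45},{"rotation": [0,0,1],"travel": [0,0,0],"gripper": 0.45},{"rotation": [0,0,1],"travel": [0,0,0],"gripper": 0.45},{"rotation": [0,0,1],"travel": [0,0,0],"gripper": 0.45}]}}

```text
time: 17.68
tcp_pos: [0.4614, -0.0642, 0.2488]
eef_rot: [0.95, 0.311, 0.0, 0.0]
ft_force: [-0.3, -0.0, -0.0]
width: 0.0421
grasp_force: 0.0
```

Request:
{"method": "apply_moves", "body": {"commands": [{"rotation": [0,0,1],"travel": [0,0,0],"gripper": 0.45},{"rotation": [0,0,1],"travel": [0,0,0],"gripper": 0.45},{"rotation": [0,0,1],"travel": [0,0,0],"gripper": 0.45},{"rotation": [0,0,1],"travel": [0,0,0],"gripper": 0.45},{"rotation": [0,0,1],"travel": [0,0,0],"gripper": 0.45},{"rotation": [0,0,1],"travel": [0,0,0],"gripper": 0.45},{"rotation": [0,0,1],"travel": [0,0,0],"gripper": 0.45},{"rotation": [0,0,1],"travel": [0,0,0],"gripper": 0.45}]}}

```text
time: 18.35
tcp_pos: [0.4614, -0.0641, 0.2488]
eef_rot: [0.999, -0.032, 0.0, -0.0]
ft_force: [-0.3, -0.3, 0.1]
width: 0.0426
grasp_force: 0.0
```

```bash
python3 -c "
from h import *
rel((.4604,-.0631,.14))
s=get_state();np.save('s6.npy',s,allow_pickle=True);im=snap('wrist')
cv2.imwrite('pics/w6.png',cv2.resize(im[100:400,120:520,::-1],None,fx=2,fy=2))"
```

```text
tcp [ 0.4614 -0.0641  0.2488] yaw_y -93.72 tilt [ 0.001  0.    -1.   ] F [-0.3 -0.3  0.1] w 0.0426 q [-0.56  0.48  0.93  2.   -0.49  0.9  -1.01] t 18.35
travel cm [-0.12 -0.09 10.88]
```

View pics/w6.png

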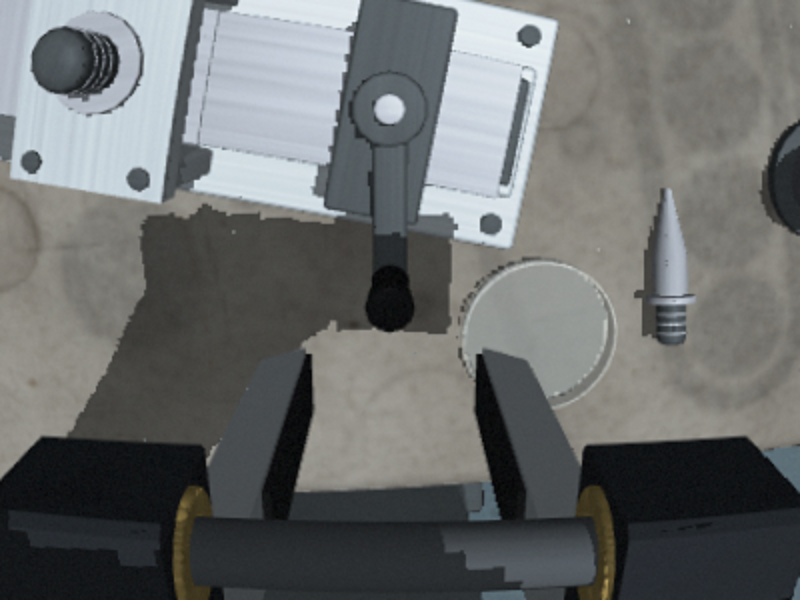

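The view shows the drift home with its flange on the bridge. The knob top is at crop (390,306), the pivot at (390,108), and the knob is on the jaw centreline.

```bash
python3 -c "
from h import *
s=np.load('s6.npy',allow_pickle=True).item()
k=onz('wrist',(315,253),.153,s);p=onz('wrist',(315,154),.117,s);print(k.round(4),p.round(4),np.linalg.norm((k-p)[:2]))
rel((k[0],k[1],.142))"
```

```text
[ 0.4597 -0.0628  0.153 ] [ 0.5286 -0.0672  0.117 ] 0.06902962679409351
tcp [ 0.4614 -0.0642  0.2487] yaw_y -93.94 tilt [ 0.001 -0.    -1.   ] F [ 0.8 -0.4  0.3] w 0.0424 q [-0.56  0.48  0.93  2.   -0.49  0.9  -1.01] t 18.4
travel cm [-0.19 -0.12 10.67]
```

Request:
{"method": "apply_moves", "body": {"commands": [{"rotation": [0,0,0],"travel": [-0.15,-0.1,2],"gripper": 0.45},{"rotation": [0,0,0],"travel": [0,0,2],"gripper": 0.45},{"rotation": [0,0,0],"travel": [0,0,2],"gripper": 0.45},{"rotation": [0,0,0],"travel": [0,0,2],"gripper": 0.45},{"rotation": [0,0,0],"travel": [0,0,1.6],"gripper": 0.45},{"rotation": [0,0,0],"travel": [0,0,1],"gripper": 0.45},{"rotation": [0,0,0],"travel": [0,0,0],"gripper": 0.28},{"rotation": [0,0,0],"travel": [0,0,0],"gripper": 0.28}]}}

```text
time: 19.07
tcp_pos: [0.4598, -0.0633, 0.1427]
eef_rot: [1.0, -0.03, -0.0, 0.0]
ft_force: [0.3, -0.1, 0.5]
width: 0.0319
grasp_force: 0.0
```

Request:
{"method": "apply_moves", "body": {"commands": [{"rotation": [0,0,-1],"travel": [0.03,0.61,0],"gripper": 0.28},{"rotation": [0,0,-1],"travel": [0.03,0.61,0],"gripper": 0.28},{"rotation": [0,0,-1],"travel": [0.03,0.61,0],"gripper": 0.28},{"rotation": [0,0,-1],"travel": [0.03,0.61,0],"gripper": 0.28},{"rotation": [0,0,-1],"travel": [0.03,0.61,0],"gripper": 0.28},{"rotation": [0,0,-1],"travel": [0.03,0.61,0],"gripper": 0.28},{"rotation": [0,0,-1],"travel": [0.03,0.61,0],"gripper": 0.28},{"rotation": [0,0,0],"travel": [0,0,0],"gripper": 0.28}]}}

```text
time: 19.73
tcp_pos: [0.4707, -0.1045, 0.1436]
eef_rot: [0.962, 0.273, 0.001, 0.0]
ft_force: [-0.7, 0.2, -0.1]
width: 0.0265
grasp_force: 0.1
```

```bash
cat > lv.py <<'E'
from h import *
s=get_state(); p=np.array([.5297,-.067]); d=s['tcp_pos'][:2]-p
print('lever from tcp deg',(np.degrees(np.arctan2(d[1],d[0]))+13.8-180)%360,'r',np.linalg.norm(d)); rel((.5300,-.067,.142),s)
E
python3 lv.py
```

```text
lever from tcp deg 46.27019096001209 r 0.06989645164370199
tcp [ 0.4707 -0.1045  0.1436] yaw_y -58.37 tilt [ 0.002  0.    -1.   ] F [-0.7  0.2 -0.1] w 0.0265 q [-0.22  0.58  0.56  2.07 -0.52  0.62 -0.32] t 19.7333
travel cm [ 7.01 -0.09  0.17]
```

Request:
{"method": "apply_moves", "body": {"commands": [{"rotation": [0,0,-1],"travel": [0.03,0.61,0],"gripper": 0.28},{"rotation": [0,0,-1],"travel": [0.03,0.61,0],"gripper": 0.28},{"rotation": [0,0,-1],"travel": [0.03,0.61,0],"gripper": 0.28},{"rotation": [0,0,-1],"travel": [0.03,0.61,0],"gripper": 0.28},{"rotation": [0,0,-1],"travel": [0.03,0.61,0],"gripper": 0.28},{"rotation": [0,0,-1],"travel": [0.03,0.61,0],"gripper": 0.28},{"rotation": [0,0,-1],"travel": [0.03,0.61,0],"gripper": 0.28},{"rotation": [0,0,-1],"travel": [0.03,0.61,0],"gripper": 0.28}]}}

```text
time: 20.4
tcp_pos: [0.5074, -0.133, 0.1432]
eef_rot: [0.811, 0.585, -0.0, -0.0]
ft_force: [-1.8, 2.1, 1.9]
width: 0.0267
grasp_force: 1.1
```

Request:
{"method": "apply_moves", "body": {"commands": [{"rotation": [0,0,-1],"travel": [0,0.5,0],"gripper": 0.28},{"rotation": [0,0,0],"travel": [0,0.2,0],"gripper": 0.28},{"rotation": [0,0,0],"travel": [0,0.2,0],"gripper": 0.28},{"rotation": [0,0,0],"travel": [0,0.1,0],"gripper": 0.28},{"rotation": [0,0,0],"travel": [0,0,0],"gripper": 0.28},{"rotation": [0,0,0],"travel": [0,0,0],"gripper": 0.28},{"rotation": [0,0,0],"travel": [0,0,0],"gripper": 0.28},{"rotation": [0,0,0],"travel": [0,0,0],"gripper": 0.28}]}}

```text
time: 21.07
tcp_pos: [0.5163, -0.1361, 0.1424]
eef_rot: [0.785, 0.619, -0.001, -0.001]
ft_force: [-5.2, 0.6, 5.2]
width: 0.0263
grasp_force: 2.6
```

```bash
python3 lv.py
```

```text
lever from tcp deg 92.82263337811617 r 0.07037861362370158
tcp [ 0.5163 -0.1361  0.1424] yaw_y -13.52 tilt [-0.002  0.    -1.   ] F [-5.2  0.6  5.2] w 0.0263 q [-0.01  0.6   0.33  1.93 -0.31  0.66  0.27] t 21.0667
travel cm [ 7.04 -0.28  0.04]
```

Request:
{"method": "apply_moves", "body": {"commands": [{"rotation": [0,0,0],"travel": [0,0.2,0],"gripper": 0.28},{"rotation": [0,0,0],"travel": [0,0.2,0],"gripper": 0.28},{"rotation": [0,0,0],"travel": [0,0,0],"gripper": 0.28},{"rotation": [0,0,0],"travel": [0,0,0],"gripper": 0.28},{"rotation": [0,0,0],"travel": [0,0,0],"gripper": 0.28},{"rotation": [0,0,0],"travel": [0,0,0],"gripper": 0.28},{"rotation": [0,0,0],"travel": [0,0,0],"gripper": 0.28},{"rotation": [0,0,0],"travel": [0,0,0],"gripper": 0.28}]}}

```text
time: 21.73
tcp_pos: [0.5166, -0.1362, 0.1419]
eef_rot: [0.786, 0.619, -0.003, -0.004]
ft_force: [-11.7, 2.6, 8.9]
width: 0.0269
grasp_force: 5.8
```

```bash
python3 lv.py
```

```text
lever from tcp deg 93.07053478247008 r 0.07042736051218569
tcp [ 0.5166 -0.1362  0.1419] yaw_y -13.54 tilt [-0.009  0.003 -1.   ] F [-11.7   2.6   8.9] w 0.0269 q [-0.01  0.61  0.33  1.92 -0.31  0.67  0.27] t 21.7333
travel cm [ 7.04 -0.32  0.  ]
```

The lever is at its stop: the force rose to 12 N with no further motion.

Request:
{"method": "apply_moves", "body": {"commands": [{"rotation": [0,0,0],"travel": [0,-0.4,0],"gripper": 0.28},{"rotation": [0,0,0],"travel": [0,-0.2,0],"gripper": 0.45},{"rotation": [0,0,0],"travel": [0,-0.2,0],"gripper": 0.45},{"rotation": [0,0,0],"travel": [0,0,0],"gripper": 0.45},{"rotation": [0,0,0],"travel": [0,0,-1],"gripper": 0.45},{"rotation": [0,0,0],"travel": [0,0,-2.5],"gripper": 0.45},{"rotation": [0,0,0],"travel": [0,0,-3.5],"gripper": 0.6},{"rotation": [0,0,0],"travel": [0,0,-3],"gripper": 0.6}]}}

```text
time: 22.4
tcp_pos: [0.514, -0.1355, 0.2446]
eef_rot: [0.785, 0.619, 0.0, 0.001]
ft_force: [1.5, -0.3, 0.8]
width: 0.0521
grasp_force: 0.0
```

```bash
cat > k.py <<'E'
from h import *
import sys
im=snap('wrist','k%s.png'%sys.argv[1])
E
python3 -c "
from h import *
rel((.5608,.0547,.24))
im=snap('top','t7.png')
# knob darkness: expected px of knob at closed vs measured dark blob
c=viewer.calibration('top');f=240/np.tan(np.radians(c['fov_y'])/2)
for L in (80,85,90):
    a=np.radians(180-13.8+L);X=np.array([.5297+.07*np.cos(a),-.067+.07*np.sin(a),.153]);q=np.array(c['R'])@X+c['t'];print(L,q[:2]/q[2]*f+[c['cx'],c['cy']])
"
```

```text
tcp [ 0.514  -0.1355  0.2446] yaw_y -13.51 tilt [ 0.001 -0.001 -1.   ] F [ 1.5 -0.3  0.8] w 0.0521 q [-0.07  0.46  0.4   1.84 -0.23  0.89  0.2 ] t 22.4
travel cm [19.59  0.11  0.45]
80 [291.98115555 272.38665285]
85 [293.3189625  269.09349147]
90 [294.36454051 265.70007408]
```

Request:
{"method": "apply_moves", "body": {"commands": [{"rotation": [0,0,0],"travel": [2.45,0,0],"gripper": 0.7},{"rotation": [0,0,0],"travel": [2.45,0,0],"gripper": 0.7},{"rotation": [0,0,0],"travel": [2.45,0,0],"gripper": 0.7},{"rotation": [0,0,0],"travel": [2.45,0,0],"gripper": 0.7},{"rotation": [0,0,0],"travel": [2.45,0,0],"gripper": 0.7},{"rotation": [0,0,0],"travel": [2.45,0,0],"gripper": 0.7},{"rotation": [0,0,0],"travel": [2.45,0.1,0],"gripper": 0.7},{"rotation": [0,0,0],"travel": [2.45,0,0],"gripper": 0.7}]}}

```text
time: 23.12
tcp_pos: [0.5611, 0.0565, 0.2432]
eef_rot: [0.785, 0.619, 0.001, 0.001]
ft_force: [0.1, 0.1, 0.0]
width: 0.0661
grasp_force: 0.0
```

Request:
{"method": "apply_moves", "body": {"commands": [{"rotation": [0,0,0],"travel": [0,0,1],"gripper": 0.7},{"rotation": [0,0,0],"travel": [0,0,2],"gripper": 0.7},{"rotation": [0,0,0],"travel": [0,0,2],"gripper": 0.7},{"rotation": [0,0,0],"travel": [0,0,0],"gripper": 0.7},{"rotation": [0,0,0],"travel": [0,0,0],"gripper": 0.7},{"rotation": [0,0,0],"travel": [0,0,0],"gripper": 0.7},{"rotation": [0,0,0],"travel": [0,0,0],"gripper": 0.7},{"rotation": [0,0,0],"travel": [0,0,0],"gripper": 0.7}]}}

```text
time: 23.78
tcp_pos: [0.561, 0.055, 0.1937]
eef_rot: [0.785, 0.619, 0.001, 0.001]
ft_force: [0.0, -0.5, -0.3]
width: 0.0655
grasp_force: 0.0
```

```bash
python3 -c "
from h import *
rel((.5608,.0547,.138))
for n in ('top','scene'):
  im=snap(n,n+'8.png');g=cv2.cvtColor(im,cv2.COLOR_RGB2GRAY)
  c=viewer.calibration(n);f=240/np.tan(np.radians(c['fov_y'])/2)
  for L in (75,80,85,90):
    a=np.radians(180-13.8+L);X=np.array([.5297+.07*np.cos(a),-.067+.07*np.sin(a),.150]);q=np.array(c['R'])@X+c['t'];uv=q[:2]/q[2]*f+[c['cx'],c['cy']];print(n,L,uv.round(1))
  u,v=uv.round().astype(int); print(u-12,v-10);print(g[v-10:v+11,u-12:u+13])
"
```

```text
tcp [0.561  0.055  0.1937] yaw_y -13.5 tilt [ 0.002  0.    -1.   ] F [ 0.  -0.5 -0.3] w 0.0655 q [-0.38  0.57  0.36  1.81 -0.27  0.81 -0.12] t 23.7833
travel cm [-0.04 -0.02  5.57]
top 75 [290.5 275.6]
top 80 [292.1 272.4]
top 85 [293.4 269.1]
top 90 [294.4 265.8]
282 256
[[199 194 194 195 195 199 195 183 142  95  83  87 117 178 195 153 132 182
  211 218 215 213 214 205 170]
 [192 196 193 197 195 197 195 174 119  87  82  85 134 192 180 136 150 201
  220 217 214 216 214 200 154]
 [190 189 194 194 195 196 197 173 109  81  83  98 150 195 171 123 155 210
  217 221 221 218 213 187 140]
 [156 173 179 188 194 195 190 166 104  80  84 118 172 197 160 123 164 206
  219 218 219 219 209 175 130]
 [107 117 130 155 173 175 167 133 104  84  88 118 174 184 144 131 184 211
  215 213 217 218 203 169 123]
 [ 86  84  89 100 116 114 109  89  87  79  83 106 145 138 108 142 208 218
  219 218 214 213 194 152 122]
 [ 86  88  84  81  85  87  82  75  73  59  59  65  76  71  75 135 198 218
  220 220 218 210 183 137 114]
 [ 91  86  89  86  86  89  86  86  70  51  32  44  43  42  55  84 148 194
  214 215 217 210 
[... 2984 characters left out ...]
66  44  42  43  40  39  38  42  50  53
   54  51  56  56  58  71 107]
 [ 81  77  74  59  54  67  78  80  73  48  42  37  40  45  39  47  58  54
   44  52  53  56  60  72 110]
 [ 73  66  62  54  52  59  70  80  77  51  41  40  40  40  43  50  78  66
   53  53  53  57  58  68 114]
 [ 59  59  63  57  54  63  68  79  80  54  42  39  40  40  42  60 104 104
   73  53  54  57  56  67 120]
 [ 63  65  67  70  70  77  66  73  78  56  41  41  42  40  46  77 143 153
  111  66  58  55  55  65 116]
 [ 76  82  86  84  83  80  70  68  74  57  41  38  38  44  44  82 150 159
  139  90  61  57  57  65 119]
 [ 88 110 112  91  83  85  77  62  54  48  40  41  42  41  49  95 152 161
  157 125  77  61  56  68 119]]
```

In the top view the knob sits at (294,266), as predicted for the closed stop. Next I grip the drift.

Request:
{"method": "apply_moves", "body": {"commands": [{"rotation": [0,0,0],"travel": [0,0,1.5],"gripper": 0.7},{"rotation": [0,0,0],"travel": [0,0,1.5],"gripper": 0.7},{"rotation": [0,0,0],"travel": [0,0,1.5],"gripper": 0.7},{"rotation": [0,0,0],"travel": [0,0,0.8],"gripper": 0.7},{"rotation": [0,0,0],"travel": [0,0,0.2],"gripper": 0.6},{"rotation": [0,0,0],"travel": [0,0,0],"gripper": 0.3},{"rotation": [0,0,0],"travel": [0,0,0],"gripper": 0},{"rotation": [0,0,0],"travel": [0,0,0],"gripper": 0}]}}

```text
time: 24.55
tcp_pos: [0.5608, 0.0551, 0.1383]
eef_rot: [0.785, 0.619, 0.001, 0.0]
ft_force: [0.1, -0.3, 0.4]
width: 0.0423
grasp_force: 0.0
```

Request:
{"method": "apply_moves", "body": {"commands": [{"rotation": [0,0,0],"travel": [0,0,0],"gripper": 0},{"rotation": [0,0,0],"travel": [0,0,0],"gripper": 0},{"rotation": [0,0,0],"travel": [0,0,0],"gripper": 0},{"rotation": [0,0,0],"travel": [0,0,0],"gripper": 0},{"rotation": [0,0,0],"travel": [0,0,0],"gripper": 0},{"rotation": [0,0,0],"travel": [0,0,0],"gripper": 0},{"rotation": [0,0,0],"travel": [0,0,0],"gripper": 0},{"rotation": [0,0,0],"travel": [0,0,0],"gripper": 0}]}}

```text
time: 25.22
tcp_pos: [0.5607, 0.0552, 0.1379]
eef_rot: [0.785, 0.619, 0.001, 0.0]
ft_force: [0.9, -0.0, 6.3]
width: 0.0255
grasp_force: 30.0
```

Request:
{"method": "apply_moves", "body": {"commands": [{"rotation": [0,0,0],"travel": [0,0,-0.4],"gripper": 0},{"rotation": [0,0,0],"travel": [0,0,-0.6],"gripper": 0},{"rotation": [0,0,0],"travel": [0,0,-0.8],"gripper": 0},{"rotation": [0,0,0],"travel": [0,0,-0.8],"gripper": 0},{"rotation": [0,0,0],"travel": [0,0,-0.8],"gripper": 0},{"rotation": [0,0,0],"travel": [0,0,-0.8],"gripper": 0},{"rotation": [0,0,0],"travel": [0,0,-0.8],"gripper": 0},{"rotation": [0,0,0],"travel": [0,0,-1],"gripper": 0}]}}

```text
time: 25.88
tcp_pos: [0.5591, 0.0555, 0.1979]
eef_rot: [0.785, 0.619, -0.001, -0.001]
ft_force: [0.3, -0.4, -1.9]
width: 0.025
grasp_force: 30.0
```

Request:
{"method": "apply_moves", "body": {"commands": [{"rotation": [0,0,0],"travel": [0,0,-1],"gripper": 0},{"rotation": [0,0,0],"travel": [0,0,-1.5],"gripper": 0},{"rotation": [0,0,0],"travel": [0,0,-1.5],"gripper": 0},{"rotation": [0,0,0],"travel": [0,0,-1.5],"gripper": 0},{"rotation": [0,0,0],"travel": [0,0,-2],"gripper": 0},{"rotation": [0,0,0],"travel": [0,0,-2],"gripper": 0},{"rotation": [0,0,0],"travel": [0,0,-2],"gripper": 0},{"rotation": [0,0,0],"travel": [0,0,0],"gripper": 0}]}}

```text
time: 26.55
tcp_pos: [0.5621, 0.055, 0.3168]
eef_rot: [0.785, 0.619, 0.003, 0.002]
ft_force: [0.9, -0.4, -0.6]
width: 0.0256
grasp_force: 30.0
```

```bash
python3 -c "
from h import *
rel((.4812,-.3255,.3))"
```

```text
tcp [0.5621 0.055  0.3168] yaw_y -13.49 tilt [ 0.007  0.001 -1.   ] F [ 0.9 -0.4 -0.6] w 0.0256 q [-0.43  0.44  0.42  1.65 -0.2   1.09 -0.19] t 26.55
travel cm [-38.89   1.     1.58]
```

Request:
{"method": "apply_moves", "body": {"commands": [{"rotation": [0,0,0],"travel": [-1.5,0.1,0],"gripper": 0},{"rotation": [0,0,0],"travel": [-2.6,0.1,0],"gripper": 0},{"rotation": [0,0,0],"travel": [-2.7,0.1,0],"gripper": 0},{"rotation": [0,0,0],"travel": [-2.7,0,0],"gripper": 0},{"rotation": [0,0,0],"travel": [-2.7,0.1,0],"gripper": 0},{"rotation": [0,0,0],"travel": [-2.7,0.1,0],"gripper": 0},{"rotation": [0,0,0],"travel": [-2.7,0.1,0],"gripper": 0},{"rotation": [0,0,0],"travel": [-2.7,0,0],"gripper": 0}]}}

```text
time: 27.22
tcp_pos: [0.5177, -0.1446, 0.3118]
eef_rot: [0.785, 0.619, -0.0, -0.001]
ft_force: [0.8, 0.5, -1.0]
width: 0.0253
grasp_force: 30.0
```

Request:
{"method": "apply_moves", "body": {"commands": [{"rotation": [0,0,0],"travel": [-2.7,0.1,0],"gripper": 0},{"rotation": [0,0,0],"travel": [-2.7,0.1,0],"gripper": 0},{"rotation": [0,0,0],"travel": [-2.7,0.1,0],"gripper": 0},{"rotation": [0,0,0],"travel": [-2.7,0.1,0],"gripper": 0},{"rotation": [0,0,0],"travel": [-2.7,0,0],"gripper": 0},{"rotation": [0,0,0],"travel": [-2.7,0,0],"gripper": 0},{"rotation": [0,0,0],"travel": [-2.4,0,0],"gripper": 0},{"rotation": [0,0,0],"travel": [0,0,0],"gripper": 0}]}}

```text
time: 27.88
tcp_pos: [0.4758, -0.3312, 0.312]
eef_rot: [0.788, 0.616, -0.002, 0.001]
ft_force: [0.2, -1.7, -1.7]
width: 0.0254
grasp_force: 30.0
```

Request:
{"method": "apply_moves", "body": {"commands": [{"rotation": [0,0,0],"travel": [0,0,1],"gripper": 0},{"rotation": [0,0,0],"travel": [0,0,2],"gripper": 0},{"rotation": [0,0,0],"travel": [0,0,2],"gripper": 0},{"rotation": [0,0,0],"travel": [0,0,1.2],"gripper": 0},{"rotation": [0,0,0],"travel": [0,0,0],"gripper": 0},{"rotation": [0,0,0],"travel": [0,0,0],"gripper": 0},{"rotation": [0,0,0],"travel": [0,0,0],"gripper": 0},{"rotation": [0,0,0],"travel": [0,0,0],"gripper": 0}]}}

```text
time: 28.55
tcp_pos: [0.4798, -0.3254, 0.2513]
eef_rot: [0.785, 0.619, 0.0, 0.001]
ft_force: [0.1, -0.4, -0.5]
width: 0.0251
grasp_force: 30.0
```

```bash
python3 -c "
from h import *
rel((.4812,-.3255,.133))"
```

```text
tcp [ 0.4798 -0.3254  0.2513] yaw_y -13.45 tilt [ 0.001 -0.001 -1.   ] F [ 0.1 -0.4 -0.5] w 0.0251 q [ 0.26  0.53  0.44  1.7  -0.27  0.97  0.57] t 28.55
travel cm [ 0.02  0.12 11.83]
```

Request:
{"method": "apply_moves", "body": {"commands": [{"rotation": [0,0,0],"travel": [0,0.12,0],"gripper": 0},{"rotation": [0,0,0],"travel": [0,0,1],"gripper": 0},{"rotation": [0,0,0],"travel": [0,0,1.2],"gripper": 0},{"rotation": [0,0,0],"travel": [0,0,1.2],"gripper": 0},{"rotation": [0,0,0],"travel": [0,0,1.2],"gripper": 0},{"rotation": [0,0,0],"travel": [0,0,1.2],"gripper": 0},{"rotation": [0,0,0],"travel": [0,0,1],"gripper": 0},{"rotation": [0,0,0],"travel": [0,0,0],"gripper": 0}]}}

```text
time: 29.22
tcp_pos: [0.4792, -0.3248, 0.1802]
eef_rot: [0.785, 0.619, -0.001, -0.002]
ft_force: [-0.7, 0.1, -1.8]
width: 0.0253
grasp_force: 30.0
```

Request:
{"method": "apply_moves", "body": {"commands": [{"rotation": [0,0,0],"travel": [-0.05,0.15,0.4],"gripper": 0},{"rotation": [0,0,0],"travel": [0,0,0.7],"gripper": 0},{"rotation": [0,0,0],"travel": [0,0,0.7],"gripper": 0},{"rotation": [0,0,0],"travel": [0,0,0.7],"gripper": 0},{"rotation": [0,0,0],"travel": [0,0,0.7],"gripper": 0},{"rotation": [0,0,0],"travel": [0,0,0.7],"gripper": 0},{"rotation": [0,0,0],"travel": [0,0,0.6],"gripper": 0},{"rotation": [0,0,0],"travel": [0,0,0],"gripper": 0}]}}

```text
time: 29.88
tcp_pos: [0.4809, -0.326, 0.136]
eef_rot: [0.785, 0.619, -0.0, -0.001]
ft_force: [-0.0, 0.0, -0.9]
width: 0.0252
grasp_force: 30.0
```

Request:
{"method": "apply_moves", "body": {"commands": [{"rotation": [0,0,0],"travel": [0,0,0.15],"gripper": 0},{"rotation": [0,0,0],"travel": [0,0,0.15],"gripper": 0},{"rotation": [0,0,0],"travel": [0,0,0.05],"gripper": 0},{"rotation": [0,0,0],"travel": [0,0,0],"gripper": 0},{"rotation": [0,0,0],"travel": [0,0,0],"gripper": 0},{"rotation": [0,0,0],"travel": [0,0,0],"gripper": 0},{"rotation": [0,0,0],"travel": [0,0,0],"gripper": 0},{"rotation": [0,0,0],"travel": [0,0,0],"gripper": 0}]}}

```text
time: 30.55
tcp_pos: [0.4817, -0.3266, 0.1341]
eef_rot: [0.785, 0.619, 0.0, 0.0]
ft_force: [0.5, 0.2, -0.7]
width: 0.0253
grasp_force: 30.0
```

Request:
{"method": "apply_moves", "body": {"commands": [{"rotation": [0,0,0],"travel": [0,0,0.1],"gripper": 0},{"rotation": [0,0,0],"travel": [0,0,0.1],"gripper": 0},{"rotation": [0,0,0],"travel": [0,0,0],"gripper": 0},{"rotation": [0,0,0],"travel": [0,0,0],"gripper": 0},{"rotation": [0,0,0],"travel": [0,0,0],"gripper": 0},{"rotation": [0,0,0],"travel": [0,0,0],"gripper": 0},{"rotation": [0,0,0],"travel": [0,0,0],"gripper": 0},{"rotation": [0,0,0],"travel": [0,0,0],"gripper": 0}]}}

```text
time: 31.22
tcp_pos: [0.4818, -0.3267, 0.1329]
eef_rot: [0.785, 0.619, 0.0, 0.0]
ft_force: [-2.0, 0.5, 6.0]
width: 0.0252
grasp_force: 30.0
```

Seated: 6 N upward at the expected height. I open the gripper and rise.

Request:
{"method": "apply_moves", "body": {"commands": [{"rotation": [0,0,0],"travel": [0,0,-0.1],"gripper": 0.2},{"rotation": [0,0,0],"travel": [0,0,0],"gripper": 0.6},{"rotation": [0,0,0],"travel": [0,0,0],"gripper": 0.7},{"rotation": [0,0,0],"travel": [0,0,0],"gripper": 0.7},{"rotation": [0,0,0],"travel": [0,0,0],"gripper": 0.7},{"rotation": [0,0,0],"travel": [0,0,0],"gripper": 0.7},{"rotation": [0,0,0],"travel": [0,0,0],"gripper": 0.7},{"rotation": [0,0,0],"travel": [0,0,0],"gripper": 0.7}]}}

```text
time: 31.88
tcp_pos: [0.4816, -0.3266, 0.1329]
eef_rot: [0.785, 0.619, -0.0, -0.0]
ft_force: [0.9, -0.4, -0.2]
width: 0.065
grasp_force: 0.0
```

Request:
{"method": "apply_moves", "body": {"commands": [{"rotation": [0,0,0],"travel": [0,0,-0.6],"gripper": 0.7},{"rotation": [0,0,0],"travel": [0,0,-1.5],"gripper": 0.7},{"rotation": [0,0,0],"travel": [0,0,-2.5],"gripper": 0.7},{"rotation": [0,0,0],"travel": [0,0,-3],"gripper": 0.7},{"rotation": [0,0,0],"travel": [0,0,-3],"gripper": 0.7},{"rotation": [0,0,0],"travel": [0,0,-3],"gripper": 0.7},{"rotation": [0,0,0],"travel": [0,0,-3],"gripper": 0.7},{"rotation": [0,0,0],"travel": [0,0,0],"gripper": 0.7}]}}

```text
time: 32.55
tcp_pos: [0.4839, -0.329, 0.3054]
eef_rot: [0.785, 0.619, 0.002, 0.005]
ft_force: [0.5, -0.9, 0.3]
width: 0.0659
grasp_force: 0.0
```

```bash
python3 -c "
from h import *
rel((.481,-.3255,.3))
a=cv2.imread('pics/scene0.png').astype(int);b=snap('scene','scene9.png')[:,:,::-1].astype(int)
d=(np.abs(a-b).max(2)>40).astype(np.uint8)
d=cv2.morphologyEx(d,cv2.MORPH_OPEN,np.ones((3,3)))
n,l,s,c=cv2.connectedComponentsWithStats(d);print([x.tolist() for x in s[1:] if x[4]>25])
s0=get_state();im=snap('wrist','w9.png')
a=cv2.imread('pics/scene0.png',0);b=cv2.imread('pics/scene9.png',0)
w=a[270:335,290:330].copy();print('drift corr',cv2.matchTemplate(b[262:343,282:338],w,cv2.TM_CCOEFF_NORMED).max(),cv2.minMaxLoc(cv2.matchTemplate(b[262:343,282:338],w,cv2.TM_CCOEFF_NORMED))[3])
"
```

```text
tcp [ 0.4839 -0.329   0.3054] yaw_y -13.5 tilt [ 0.009 -0.006 -1.   ] F [ 0.5 -0.9  0.3] w 0.0659 q [ 0.25  0.48  0.47  1.62 -0.24  1.08  0.55] t 32.55
travel cm [ 0.28 -0.37  0.54]
[[292, 0, 48, 14, 530], [315, 21, 11, 10, 86], [310, 41, 10, 20, 74], [0, 52, 20, 7, 107], [0, 60, 17, 13, 142], [23, 62, 42, 48, 1167], [301, 64, 42, 49, 1232], [0, 85, 15, 40, 494], [312, 104, 13, 4, 42], [285, 118, 42, 23, 407], [0, 129, 12, 36, 314], [267, 130, 43, 42, 681], [300, 142, 8, 5, 29], [311, 143, 54, 37, 942], [307, 150, 7, 5, 27], [257, 157, 48, 37, 625], [1, 190, 11, 35, 255], [330, 193, 10, 22, 172], [231, 213, 8, 18, 104], [262, 229, 12, 11, 102], [229, 257, 9, 4, 32], [55, 277, 50, 38, 1160], [171, 277, 126, 57, 2558]]
drift corr 0.8977348 (8, 8)
```

```bash
python3 -c "
from station import r
print(r.sign_off())"
```

```text
the job is handed in; nothing more can be done
None
```

I pressed the drift fully home, swung the lever to its closed stop with the drift still in, stood the drift back in its tube, and handed the job in at about 32.6 s; I made no separate check of the hole alignment after drawing the drift.

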